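# Free the stock cabinet's drawer interlock and open the wide drawer

### The job

The wide drawer of the parts cabinet is locked out by the cabinet's one-drawer-at-a-time interlock, because one of the three narrow drawers was left a little way out. Feel out which one it is and press it fully home, then draw the wide drawer out to its stop and let go of it. Be gentle: do not drag at a drawer that is locked, press or pull hard, jerk a drawer open, open any of the narrow drawers, or disturb the other things on the bench and the cabinet.

Things in the scene. Friction and masses are not known exactly. Their poses are not given: they have to be found in the camera images.
- cabinet: fixed grey steel cabinet, mm: 450 wide (y), 260 deep (x), 160 high; four drawers in a row face the robot. Origin: centre of underside; x points from the fronts to its back, z up; front edge at x -130. Bay centres y -173, -77, +19 (narrow), +144 (wide). Interlock: while one drawer is over 2 out of home, any other stops dead after 2 to 7 of travel.
- narrow_a: narrow drawer's front, 92 x 130 high x 16 thick, with a level bar pull, 9 diameter, 58 long. Origin: middle of the bar, 132 above the bench, 28 below the cabinet's top. x points into the cabinet, y along the bar. Slides along x, on stiff runners, friction about 10 N. Its bar stands 34 to 48 off its face (mixed makes, depth not told), so its place does not tell if the drawer is home. Bay varies.
- narrow_b: narrow drawer's front: as narrow_a, same sizes and axes, its own pull depth and bay. A narrow drawer that is home has its front's back hard against the cabinet's front edge (a firm stop: a rubber strip that gives 1 under 20 N) and its face 16 before that edge.
- narrow_c: narrow drawer's front: as narrow_a, same sizes and axes, its own pull depth and bay. One of the three narrow drawers stands about 10 to 22 out; the other two are home.
- wide_front: wide drawer's front, 150 x 130 high x 16 thick, at the left (+y) end of the row, home at the start; bar pull 9 diameter, 100 long. Origin: middle of the bar, 132 above the bench, 38 off the face (gap of 33 between bar and face). Axes as narrow_a. Free, it takes about 8 N to slide, up to 12 N over the first 12 of travel; locked, it does not give however hard it is pulled.
- wide (a joint): how far the wide drawer is out, in m: 0 home, 0.130 at its stop (drawn towards the robot, along the cabinet's -x).
- interlock: the interlock: a sprung steel bar with stops in the cabinet's base, under the drawers, out of sight and reach; 35 behind the front edge, 14 above the bench. The drawers shift it along y by 4 and stop against it. Origin: its middle.
- carton: brown carton 90 x 120 x 60, loose on the cabinet's top, about its middle. Origin: centre of its underside.
- bearing: steel ball-bearing ring, 52 across, 16 high, loose on the cabinet's top, about its middle. Origin: centre of its underside.
- picking_box: white open cardboard box 260 x 110 x 75 high with two dividers, loose on the bench before the narrow drawers. Origin: centre of its underside, x along its length.
- scanner: hand-held barcode scanner, about 170 long, 45 high, lying on the bench at the left. Origin: on the bench under its middle.
- tape_roll: roll of packing tape lying flat, 110 across, 48 high, on the bench at the left. Origin: centre of its underside.
- mug: white mug, 82 across, 95 high, on the bench at the right. Origin: centre of its underside.
- spray_can: steel spray can, 66 across, 190 high, standing on the bench at the right of the cabinet. Origin: centre of its underside.

How it is judged (in metres and radians):
On the way, in this order (a step that is already met when the one before it is completed fails the run):
1. all three narrow drawers are fully home (x of narrow_a in the frame of cabinet above -0.197 m and x of narrow_b in the frame of cabinet above -0.183 m and x of narrow_c in the frame of cabinet above -0.19 m), for 0.2 s.
2. the wide drawer is drawn out to its stop (value of joint wide above 0.122 m), for 0.2 s.
At the end, for the whole second after the job is handed in: The wide drawer stands out at its stop (0.122 m or more of 0.130) and at rest, and each of the three narrow drawers is within 3 mm of fully home (all of step 1 and value of joint wide above 0.122 m and velocity of joint wide between -0.01 and 0.01 m/s); the robot touches nothing.
It fails at once if the interlock was forced: more than 30 N on its bar (contact force between interlock and anything else above 30 N).
It fails at once if a drawer that is home was pressed on into its stop: more than 25 N between it and the cabinet (contact force between any of narrow_a, narrow_b, narrow_c, wide_front and cabinet above 25 N).
It fails at once if a narrow drawer was opened (drawn more than 40 mm out of home) (x of narrow_a in the frame of cabinet below -0.234 m or x of narrow_b in the frame of cabinet below -0.22 m or x of narrow_c in the frame of cabinet below -0.227 m).
It fails at once if the wide drawer was jerked open or slammed (faster than 0.5 m/s) (velocity of joint wide above 0.5 m/s or velocity of joint wide below -0.5 m/s).
It fails at once if another thing on the bench or the cabinet was shifted by more than 30 mm (distance of any of carton, bearing, picking_box, scanner, tape_roll, mug, spray_can from where it was at the start of the episode above 0.03 m).
It also fails if it takes over 64 s, if anything falls off the work surface, if the arm or the gripper's body presses on something with over 40 N, if the wrist force passes 120 N, or if a joint passes its speed limit or range.

### The arm

A 6-joint arm with a two-finger parallel gripper is mounted at the origin on the work surface. World frame = base frame: x ahead of the robot, y to its left, z up, the work surface at z = 0. Lengths are in mm, angles in rad, forces in N, time in s.
With the tool pointing down it reaches from about 300 to 775 mm from the base axis. Payload 14.6 kg.
Tool frame: the origin (TCP) lies midway between the tips of the shut fingers; the grasp point (between the pads) lies 19 mm behind it; z points along the fingers, x is the direction in which the jaws open and shut, and the axes are right-handed (so a half turn about z gives the same grasp; the last joint's range is limited). The gripper opens to 94 mm and grips with 3 to 60 N. Pads are 16 mm wide; open, the fingers measure 119 mm over their backs; the gripper's body (75 mm by 177 mm) begins 78 mm behind the grasp point.
Start: joints at [-1.412, 0.3, 1.521, -0, 1.321, -0.067], TCP at [123.131, -536.03, 205.446] pointing down, gripper open.
Joint ranges: [-3.03, 3.03], [-0.79, 2.21], [0.23, 2.52], [-1.04, 4.18], [0, 3.07], [-2.55, 2.55]. Speed limits (rad/s): [2.22, 2.22, 2.57, 3.14, 3.14, 3.14].

### API

Orientations are given as a unit quaternion [x, y, z, w].
In Python, from bench import bot gives the robot as it stands.
- The arm moves only by the tool play_rows, never from a script. Its argument "moves" is a list that holds one entry, the list of rows, each a list of 5 numbers: the shift along the tool's x, y, z each as a share of 800 mm, from -1 to 1, then the turn about the tool's z as a share of 360 degrees, from -1 to 1, then the gripper's target within -1 to 1 (shut at 1, half-way at 0, fully open at -1). A call has 1 to 8 rows; each row shifts and turns the commanded pose from where the row before left it, along the tool's axes as they then stand; what a row does not reach is not made up. A row lasts 1/12 s, in which the tool goes at most 41.7 mm and 7.16 degrees, less where a joint would pass 70% of its speed; a pose out of reach is approached as far as the arm can. A call with a number of a shift or a turn outside -1 to 1 is refused whole. A call with a gripper value outside its range is refused whole. The fingers move at their own pace and stop on an object; "squeeze" is the grip in N (left out, the last holds). Time passes only in rows, so rows that do not move let the fingers close. It gives the time, the measured TCP pose, the force and the opening at its end, in the units of the state.
- bot.sense(): the state, without advancing time (a new reading comes with each control period).
- bot.capture(name): name is "scene" or "side" or "wrist"; returns a dict with "image" (420x560x3 uint8, red, green, blue), "vertical_fov" (degrees; the focal length in pixels is half the picture's height over the tangent of half this angle, whatever the lens; pixels are square), "cx", "cy" (the principal point, pixels), "view" (4x4, takes a point from world to camera coordinates); the wrist camera has in their place "mount" (4x4, takes a point from camera to tool coordinates, whose origin is the TCP and whose axes are the tool frame's). Camera axes: x right, y down, z forward; pixel columns grow to the right and rows downward; lengths in mm; the calibration is good to about 2 mm. A picture is of the moment at which its call begins: read the wrist's pose just before it. There is no depth.
- bot.job_done(): hands the job in, once; it reports no verdict.
The state is a dict: "time": time; "qpos": joint angles; "qvel": joint speeds; "joint_efforts": joint torques, N m; "tcp_pos": TCP position; "ee_rot": TCP orientation; "contact_force": force on the tool from outside, world axes, zero at the start; "torque": the same for the moment, N m; "finger_gap": finger opening in mm.
Only numpy, scipy, OpenCV 4.12 (cv2) and the standard library are available. Lean on these libraries where they do the work, as an engineer would, in place of code of your own. Each camera call takes 0.05 s, during which the arm holds its last target. There are 200 camera calls.

## Working session

There is one attempt and no reset: what is moved stays moved. The work goes in short steps, Python scripts to look and compute and a tool call to move; the robot and the scene stay as the last step left them, time stands still between calls to the robot, and variables do not carry over. Pictures are saved under pics/ and viewed, about 8 in all and at most 12, crops included, and the job is handed in when it is done.

Besides the shell and the picture viewer there is one more tool, called after "Emit:" in YAML: its name, and indented under it one key for each argument. play_rows: Moves the arm, as the interface text tells. Shift numbers are shares of 800 mm and turn numbers shares of 360 degrees, none past 1 either way. Its arguments: {"type":"object","properties":{"moves":{"type":"array"},"squeeze":{"type":"number"}},"required":["moves"]}

```bash
ls; mkdir -p pics
python3 - <<'E'
from bench import bot
import cv2,numpy as np
s=bot.sense();print(s)
for n in("scene","side"):
    c=bot.capture(n);cv2.imwrite(f"pics/{n}0.png",c["image"][:,:,::-1])
    print(n,c["vertical_fov"],c["cx"],c["cy"],np.round(c["view"],4).tolist())
E
```

```text
pics
{'time': 0.0, 'qpos': array([-1.41163293e+00,  3.00455246e-01,  1.52159689e+00, -3.21513572e-06,
        1.32068932e+00, -6.66274240e-02]), 'qvel': array([-0.00063681, -0.00168157,  0.00129122, -0.00011504, -0.00044485,
        0.00097437]), 'joint_efforts': array([-2.52076876e-03, -5.31807375e+01, -3.52737951e+01,  7.07219448e-02,
        2.43869046e-02, -5.68083078e-05]), 'tcp_pos': array([ 123.07169917, -535.77982565,  204.88834003]), 'ee_rot': array([ 7.82265159e-01, -6.22945336e-01, -4.25560796e-04, -3.85789687e-04]), 'contact_force': array([ 0.02376446,  0.13037799, -0.48655213]), 'torque': array([-0.00865959,  0.01919685,  0.01665782]), 'finger_gap': 93.89351340613366}
scene 53.29657273498287 282.2211558086156 213.00641765059805 [[0.0668, 0.9978, 0.0023, -72.5778], [0.9421, -0.0623, -0.3294, -518.597], [-0.3285, 0.0242, -0.9442, 1404.8719], [0.0, 0.0, 0.0, 1.0]]
side 48.71940036950308 278.0707065903731 207.07475944248262 [[0.1087, -0.9941, -0.0024, -52.4309], [-0.9437, -0.1025, -0.3146, 628.2022], [0.3125, 0.0365, -0.9492, 1396.8793], [0.0, 0.0, 0.0, 1.0]]
```

View pics/scene0.png

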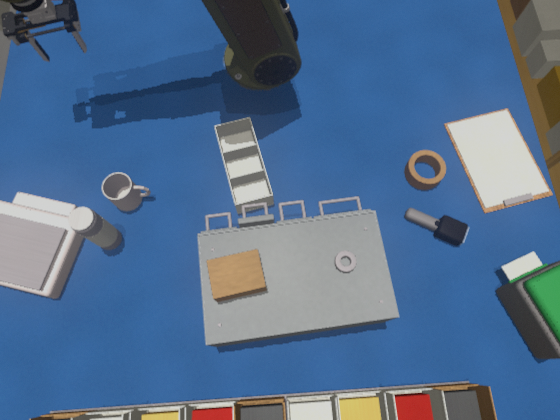

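View pics/side0.png

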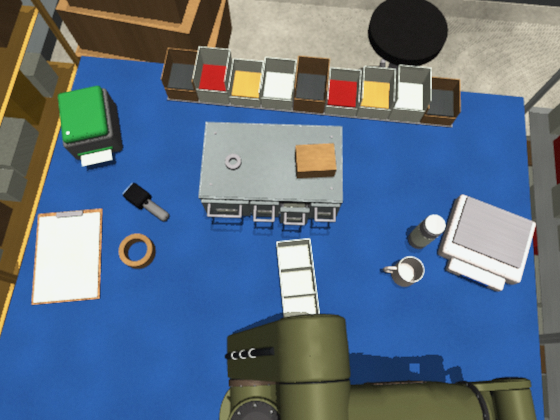

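The cabinet's top is at about (200–395, 215–340) in the scene view, with pulls along its near edge. The second narrow drawer from the right end, at (257,213), seems to stand proud. I'll enlarge the front edge in both views.

```bash
cat > h.py <<'E'
import cv2,numpy as np
from bench import bot
def cam(n):
    c=bot.capture(n);return c
def ray(c,u,v,z):
    f=210/np.tan(np.radians(c["vertical_fov"]/2));V=np.array(c["view"]);R=V[:3,:3];o=-R.T@V[:3,3]
    d=R.T@np.array([(u-c["cx"])/f,(v-c["cy"])/f,1]);return o+d*(z-o[2])/d[2]
def proj(c,p):
    f=210/np.tan(np.radians(c["vertical_fov"]/2));V=np.array(c["view"]);q=V[:3,:3]@np.array(p)+V[:3,3]
    return f*q[0]/q[2]+c["cx"],f*q[1]/q[2]+c["cy"]
E
python3 - <<'E'
from h import *
a=cam("scene")["image"][180:245,190:385];b=cam("side")["image"][185:240,195:350]
a=cv2.resize(a,(780,260),interpolation=cv2.INTER_CUBIC)
b=cv2.resize(b,(780,277),interpolation=cv2.INTER_CUBIC)
cv2.imwrite("pics/crop1.png",np.vstack([a,b])[:,:,::-1])
c=cam("scene")
for p in[(197,233),(377,211),(396,318),(206,342)]:print(ray(c,*p,160).round(1))
E
```

```text
[ 646.9 -182.6  160. ]
[618.9 270.9 160. ]
[883.2 277.7 160. ]
[ 907.1 -162.1  160. ]
```

View pics/crop1.png

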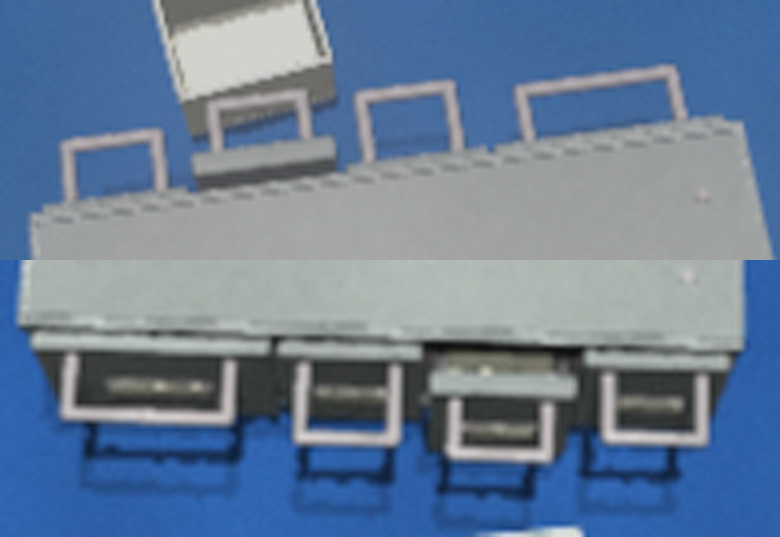

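The picture settles it: the narrow drawer in the -77 bay stands clearly out (scene bar about (243,206)–(266,203)). The other two narrow drawers and the wide one sit flush. Next I'll triangulate the bars and the yaw.

Run:
```python
from h import *
A=cam("scene");B=cam("side")
S=lambda x,y:(190+(x+.5)/4-.5,180+(y+.5)/4-.5)
D=lambda x,y:(195+(x+.5)/5.032-.5,185+(y-260+.5)/5.036-.5)
for n,l,r,sl,sr in[("mid",(214,105),(306,95),(452,456),(549,456)),("wide",(521,91),(673,73),(68,413),(230,418)),
  ("right",(68,145),(159,134),(607,437),(703,438)),("left",(361,97),(453,87),(300,437),(396,441))]:
    p=[ray(A,*S(*l),132),ray(A,*S(*r),132)];q=[ray(B,*D(*sr),132),ray(B,*D(*sl),132)]
    for t in(p,q):
        d=t[1]-t[0];print(n,((t[0]+t[1])/2).round(1),"len",np.linalg.norm(d).round(1),"yaw",np.degrees(np.arctan2(-d[0],d[1])).round(2))
for n,p in[("box",ray(A,254,208,75)),("carton",ray(A,264,250,220)),("carton",ray(A,208,259,220)),("cartonfrontR",ray(B,297,177,160))]:print(n,p.round(1))
```

```text
mid [570.9 -37.9 132. ] len 60.3 yaw 2.85
mid [571.7 -40.8 132. ] len 60.2 yaw 6.2
wide [572.9 183.  132. ] len 101.0 yaw 3.4
wide [574.2 180.  132. ] len 101.4 yaw 4.35
right [ 591.9 -133.7  132. ] len 58.9 yaw 3.55
right [ 594.  -135.2  132. ] len 59.7 yaw 5.58
left [571.6  58.2 132. ] len 60.6 yaw 2.84
left [572.4  54.7 132. ] len 59.8 yaw 3.71
box [559.3 -42.6  75. ]
carton [716.4 -17.7 220. ]
carton [ 729.  -146.2  220. ]
cartonfrontR [717. -35. 160.]
```

Emit:
play_rows:
  moves:
    - [[0, 0, 0, 0.0126, 1], [0, 0, 0, 0.0126, 1], [-0.035, -0.033, 0, 0, 1], [-0.035, -0.033, 0, 0, 1], [-0.035, -0.033, 0, 0, 1], [-0.035, -0.033, 0, 0, 1], [-0.035, -0.033, 0, 0, 1], [-0.035, -0.033, 0, 0, 1]]
  squeeze: 10

```text
time: 1.02
tcp_pos: [270.6, -356.2, 205.6]
ee_rot: [0.73, -0.683, 0.0, 0.0]
contact_force: [0.2, -1.0, -0.3]
finger_gap: 44.3
```

Emit:
play_rows:
  moves:
    - [[-0.035, -0.033, 0, 0, 1], [-0.035, -0.033, 0, 0, 1], [-0.035, -0.033, 0, 0, 1], [-0.035, -0.033, 0, 0, 1], [-0.035, -0.033, 0, 0, 1], [-0.035, -0.033, 0, 0, 1], [-0.035, -0.033, 0, 0, 1], [0, 0, 0, 0, 1]]

```text
time: 1.68
tcp_pos: [443.7, -145.5, 205.5]
ee_rot: [0.732, -0.681, 0.0, -0.001]
contact_force: [0.9, 0.2, -0.3]
finger_gap: 0.5
```

Emit:
play_rows:
  moves:
    - [[-0.03, -0.03, 0, 0, 1], [-0.03, -0.03, 0, 0, 1], [-0.03, -0.03, 0, 0, 1], [-0.03, -0.03, 0, 0, 1], [0, 0, 0.038, 0, 1], [0, 0, 0.038, 0, 1], [0, 0, 0.038, 0, 1], [0, 0, 0, 0, 1]]

```text
time: 2.35
tcp_pos: [527.6, -47.1, 109.0]
ee_rot: [0.731, -0.683, -0.004, 0.002]
contact_force: [0.1, -0.0, -0.8]
finger_gap: 0.6
```

Run:
```python
from h import *
s=bot.sense();print(s["tcp_pos"],s["contact_force"])
a=cam("scene")["image"][180:245,190:385];b=cam("side")["image"][185:240,195:350]
a=cv2.resize(a,(780,260),interpolation=cv2.INTER_CUBIC)
b=cv2.resize(b,(780,277),interpolation=cv2.INTER_CUBIC)
cv2.imwrite("pics/crop2.png",np.vstack([a,b])[:,:,::-1])
```

```text
[527.63698387 -47.09675904 109.01776194] [ 0.1054618  -0.02126321 -0.80699987]
```

View pics/crop2.png

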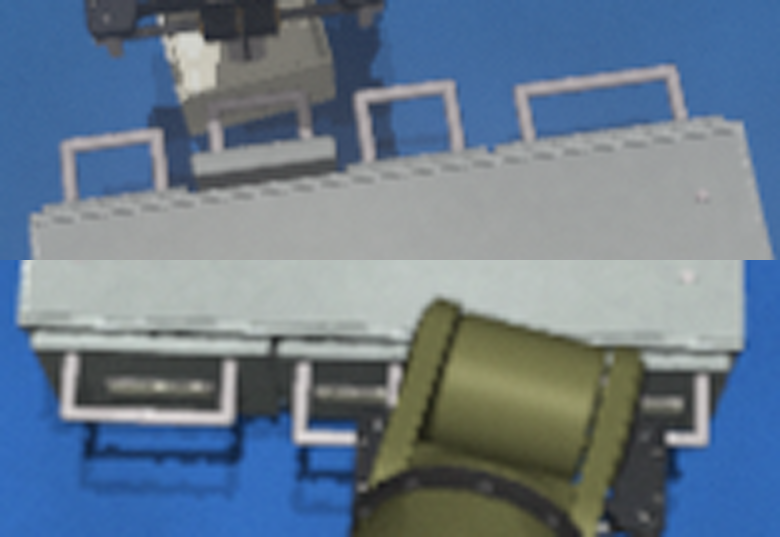

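The shut fingers stand before the middle bar, about 7 mm to its right, as computed. I'll correct that and creep in.

Emit:
play_rows:
  moves:
    - [[-0.0075, 0, 0, 0, 1], [0, -0.01, 0, 0, 1], [0, -0.01, 0, 0, 1], [0, -0.0025, 0, 0, 1], [0, -0.0025, 0, 0, 1], [0, -0.0025, 0, 0, 1], [0, 0, 0, 0, 1]]

```text
time: 3.03
tcp_pos: [552.1, -40.0, 114.3]
ee_rot: [0.731, -0.683, -0.0, -0.0]
contact_force: [0.1, 0.1, 0.4]
finger_gap: 0.4
```

Emit:
play_rows:
  moves:
    - [[0, -0.0025, 0, 0, 1], [0, -0.0025, 0, 0, 1], [0, -0.0025, 0, 0, 1], [0, 0, 0, 0, 1]]

```text
time: 3.37
tcp_pos: [558.1, -39.6, 114.2]
ee_rot: [0.731, -0.683, 0.0, -0.0]
contact_force: [0.2, -0.5, 0.0]
finger_gap: 0.4
```

Emit:
play_rows:
  moves:
    - [[0, -0.0025, 0, 0, 1], [0, -0.0025, 0, 0, 1], [0, 0, 0, 0, 1]]

```text
time: 3.62
tcp_pos: [561.0, -39.4, 114.2]
ee_rot: [0.731, -0.683, -0.001, 0.001]
contact_force: [-7.8, -0.8, 4.7]
finger_gap: 0.3
```

Emit:
play_rows:
  moves:
    - [[0, -0.00125, 0, 0, 1], [0, -0.00125, 0, 0, 1], [0, -0.00125, 0, 0, 1], [0, 0, 0, 0, 1]]

```text
time: 3.95
tcp_pos: [563.8, -39.2, 114.2]
ee_rot: [0.731, -0.683, -0.001, 0.001]
contact_force: [-9.2, -1.0, 6.4]
finger_gap: 0.5
```

Emit:
play_rows:
  moves:
    - [[0, -0.00125, 0, 0, 1], [0, -0.00125, 0, 0, 1], [0, -0.00125, 0, 0, 1], [0, 0, 0, 0, 1]]

```text
time: 4.28
tcp_pos: [566.8, -38.9, 114.2]
ee_rot: [0.731, -0.683, -0.001, 0.001]
contact_force: [-10.5, -0.2, 5.9]
finger_gap: 0.3
```

Emit:
play_rows:
  moves:
    - [[0, -0.00125, 0, 0, 1], [0, -0.00125, 0, 0, 1], [0, -0.00125, 0, 0, 1], [0, 0, 0, 0, 1]]

```text
time: 4.62
tcp_pos: [569.8, -38.7, 114.1]
ee_rot: [0.731, -0.683, -0.001, 0.001]
contact_force: [-8.5, 0.5, 5.1]
finger_gap: 0.4
```

Emit:
play_rows:
  moves:
    - [[0, -0.000625, 0, 0, 1], [0, -0.000625, 0, 0, 1], [0, 0, 0, 0, 1]]

```text
time: 4.87
tcp_pos: [570.7, -38.6, 114.1]
ee_rot: [0.731, -0.683, -0.001, 0.001]
contact_force: [-9.8, -0.3, 5.3]
finger_gap: 0.5
```

Emit:
play_rows:
  moves:
    - [[0, -0.000625, 0, 0, 1], [0, -0.000625, 0, 0, 1], [0, 0, 0, 0, 1]]

```text
time: 5.12
tcp_pos: [571.8, -38.6, 114.2]
ee_rot: [0.731, -0.683, -0.001, 0.001]
contact_force: [-9.2, -0.1, 4.2]
finger_gap: 0.7
```

Emit:
play_rows:
  moves:
    - [[0, -0.000625, 0, 0, 1], [0, -0.000625, 0, 0, 1], [0, 0, 0, 0, 1]]

```text
time: 5.37
tcp_pos: [572.7, -38.5, 114.2]
ee_rot: [0.731, -0.683, -0.001, 0.001]
contact_force: [-9.9, 0.3, 5.0]
finger_gap: 0.4
```

Emit:
play_rows:
  moves:
    - [[0, -0.000625, 0, 0, 1], [0, -0.000625, 0, 0, 1], [0, 0, 0, 0, 1]]

```text
time: 5.62
tcp_pos: [573.7, -38.4, 114.1]
ee_rot: [0.731, -0.683, -0.001, 0.001]
contact_force: [-9.6, -0.6, 6.6]
finger_gap: 0.5
```

Emit:
play_rows:
  moves:
    - [[0, -0.000625, 0, 0, 1], [0, -0.000625, 0, 0, 1], [0, 0, 0, 0, 1]]

```text
time: 5.87
tcp_pos: [574.7, -38.4, 114.1]
ee_rot: [0.731, -0.683, -0.001, 0.001]
contact_force: [-9.3, -1.1, 5.2]
finger_gap: 0.6
```

Emit:
play_rows:
  moves:
    - [[0, -0.000625, 0, 0, 1], [0, -0.000625, 0, 0, 1], [0, 0, 0, 0, 1]]

```text
time: 6.12
tcp_pos: [575.7, -38.3, 114.2]
ee_rot: [0.731, -0.683, -0.001, 0.001]
contact_force: [-9.9, 0.3, 5.2]
finger_gap: 0.8
```

Emit:
play_rows:
  moves:
    - [[0, -0.000625, 0, 0, 1], [0, 0, 0, 0, 1]]

```text
time: 6.28
tcp_pos: [576.2, -38.3, 114.2]
ee_rot: [0.731, -0.683, -0.001, 0.001]
contact_force: [-10.4, -0.4, 5.5]
finger_gap: 0.5
```

Emit:
play_rows:
  moves:
    - [[0, -0.000625, 0, 0, 1], [0, 0, 0, 0, 1]]

```text
time: 6.45
tcp_pos: [576.7, -38.2, 114.2]
ee_rot: [0.731, -0.683, -0.001, 0.001]
contact_force: [-9.8, -1.0, 5.2]
finger_gap: 0.6
```

Run:
```python
from h import *
s=bot.sense();print(s["tcp_pos"],s["contact_force"])
a=cam("scene")["image"][180:245,190:385]
cv2.imwrite("pics/crop3.png",cv2.resize(a,(780,260),interpolation=cv2.INTER_CUBIC)[:,:,::-1])
```

```text
[576.71159546 -38.24384879 114.16173976] [-9.79664885 -1.01162141  5.16200502]
```

View pics/crop3.png

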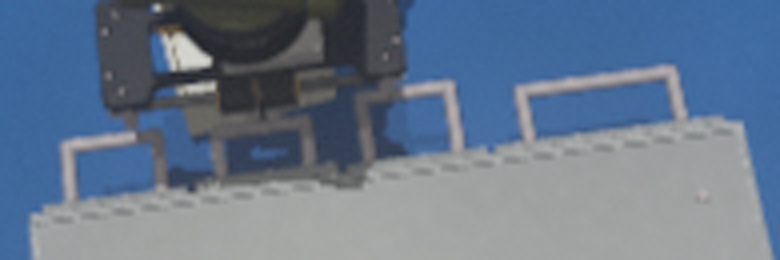

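The drawer is nearly flush now, and the force is still only runner friction (about 10 N). I'll go on in half-millimetre steps until the force rises.

Emit:
play_rows:
  moves:
    - [[0, -0.000625, 0, 0, 1], [0, 0, 0, 0, 1]]

```text
time: 6.67
tcp_pos: [577.2, -38.2, 114.1]
ee_rot: [0.731, -0.683, -0.001, 0.001]
contact_force: [-10.6, 0.4, 4.9]
finger_gap: 0.6
```

Emit:
play_rows:
  moves:
    - [[0, -0.000625, 0, 0, 1], [0, 0, 0, 0, 1]]

```text
time: 6.83
tcp_pos: [577.7, -38.1, 114.1]
ee_rot: [0.731, -0.683, -0.001, 0.001]
contact_force: [-10.6, -0.5, 5.4]
finger_gap: 0.3
```

Emit:
play_rows:
  moves:
    - [[0, -0.000625, 0, 0, 1], [0, 0, 0, 0, 1]]

```text
time: 7.0
tcp_pos: [578.2, -38.1, 114.1]
ee_rot: [0.731, -0.683, -0.001, 0.001]
contact_force: [-10.7, -0.7, 5.7]
finger_gap: 0.3
```

Emit:
play_rows:
  moves:
    - [[0, -0.000625, 0, 0, 1], [0, 0, 0, 0, 1]]

```text
time: 7.17
tcp_pos: [578.7, -38.1, 114.1]
ee_rot: [0.731, -0.683, -0.001, 0.001]
contact_force: [-10.3, 0.1, 5.3]
finger_gap: 0.5
```

Emit:
play_rows:
  moves:
    - [[0, -0.000625, 0, 0, 1], [0, 0, 0, 0, 1]]

```text
time: 7.33
tcp_pos: [579.2, -38.1, 114.2]
ee_rot: [0.731, -0.683, -0.001, 0.001]
contact_force: [-9.9, -1.5, 4.9]
finger_gap: 0.5
```

Emit:
play_rows:
  moves:
    - [[0, -0.0005, 0, 0, 1], [0, 0, 0, 0, 1]]

```text
time: 7.5
tcp_pos: [579.6, -38.0, 114.2]
ee_rot: [0.731, -0.683, -0.001, 0.001]
contact_force: [-10.5, 0.1, 5.7]
finger_gap: 0.7
```

Emit:
play_rows:
  moves:
    - [[0, -0.0005, 0, 0, 1], [0, 0, 0, 0, 1]]

```text
time: 7.67
tcp_pos: [579.9, -38.0, 114.1]
ee_rot: [0.731, -0.683, -0.001, 0.001]
contact_force: [-11.1, 0.4, 4.9]
finger_gap: 0.9
```

Emit:
play_rows:
  moves:
    - [[0, -0.0005, 0, 0, 1], [0, 0, 0, 0, 1]]

```text
time: 7.83
tcp_pos: [580.1, -38.0, 114.2]
ee_rot: [0.731, -0.683, -0.001, 0.001]
contact_force: [-12.9, -0.4, 7.5]
finger_gap: 0.6
```

Emit:
play_rows:
  moves:
    - [[0, -0.0005, 0, 0, 1], [0, 0, 0, 0, 1]]

```text
time: 8.0
tcp_pos: [580.3, -38.0, 114.2]
ee_rot: [0.731, -0.683, -0.002, 0.002]
contact_force: [-16.1, -0.7, 8.6]
finger_gap: 0.4
```

Emit:
play_rows:
  moves:
    - [[0, -0.0005, 0, 0, 1], [0, 0, 0, 0, 1]]

```text
time: 8.17
tcp_pos: [580.4, -37.9, 114.1]
ee_rot: [0.731, -0.683, -0.002, 0.002]
contact_force: [-17.2, -0.1, 9.4]
finger_gap: 0.3
```

The force rose from 10 to 17 N with the bar barely moving, at about 20 mm of travel: the drawer is home. I'll back off, lift and head for the wide pull, turning the jaws across its bar.

Emit:
play_rows:
  moves:
    - [[0, 0.005, 0, 0, 1], [0, 0.02, 0, 0, 1], [0, 0.03, 0, 0, 1], [0, 0, -0.04, 0, 1], [0, 0, -0.04, 0, 1], [0, 0, -0.04, 0, 1], [0, 0, 0, -0.0192, 0.36], [0, 0, 0, -0.0192, 0.36]]

```text
time: 8.83
tcp_pos: [539.1, -41.0, 212.4]
ee_rot: [0.809, -0.588, 0.002, -0.001]
contact_force: [-0.7, 0.2, -0.9]
finger_gap: 10.3
```

Emit:
play_rows:
  moves:
    - [[0, 0, 0, -0.0192, 0.36], [0, 0, 0, -0.0192, 0.36], [0, 0, 0, -0.0192, 0.36], [0, 0, 0, -0.0192, 0.36], [0, 0, 0, -0.0192, 0.36], [0, 0, 0, -0.0192, 0.36], [0, 0, 0, -0.0192, 0.36], [0, 0, 0, -0.0192, 0.36]]

```text
time: 9.5
tcp_pos: [538.4, -40.9, 210.3]
ee_rot: [0.989, -0.145, 0.0, -0.0]
contact_force: [-0.4, 1.1, 0.3]
finger_gap: 30.3
```

Emit:
play_rows:
  moves:
    - [[0, 0, 0, -0.0192, 0.36], [0, 0, 0, -0.0192, 0.36], [0, 0, 0, -0.0192, 0.36], [0, 0, 0, 0, 0.36]]

```text
time: 9.83
tcp_pos: [538.4, -40.9, 210.2]
ee_rot: [0.999, 0.035, 0.0, -0.0]
contact_force: [-0.3, -0.6, -0.4]
finger_gap: 30.1
```

Emit:
play_rows:
  moves:
    - [[0.0104, -0.0458, 0, 0, 0.36], [0.0104, -0.0458, 0, 0, 0.36], [0.0104, -0.0458, 0, 0, 0.36], [0.0104, -0.0458, 0, 0, 0.36], [0.0104, -0.0458, 0, 0, 0.36], [0.0104, -0.0458, 0, 0, 0.36], [0, 0, 0, 0, 0.36], [0, 0, 0, 0, 0.36]]

```text
time: 10.5
tcp_pos: [573.8, 183.2, 209.8]
ee_rot: [0.999, 0.032, -0.0, 0.0]
contact_force: [0.1, -0.9, -0.6]
finger_gap: 30.3
```

Run:
```python
from h import *
from scipy.spatial.transform import Rotation as Ro
s=bot.sense();p=s["tcp_pos"];R=Ro.from_quat(s["ee_rot"]).as_matrix();print(p)
c=bot.capture("wrist");im=c["image"].copy();f=210/np.tan(np.radians(c["vertical_fov"]/2));M=np.array(c["mount"])
def pj(w):
    t=R.T@(np.array(w)-p);q=M[:3,:3].T@(t-M[:3,3]);return f*q[0]/q[2]+c["cx"],f*q[1]/q[2]+c["cy"]
u=np.array([-.068,.9977,0])
for t in(-50,50):
    q=pj(np.array([573.3,182,132])+t*u);print(q);cv2.circle(im,tuple(int(round(v)) for v in q),4,(255,0,0),1)
np.savez("w.npz",M=M,f=f,cx=c["cx"],cy=c["cy"],p=p,R=R)
cv2.imwrite("pics/w1.png",im[:,:,::-1])
```

```text
[573.75480068 183.22752294 209.78434792]
(np.float64(277.0546516575091), np.float64(268.5643953617049))
(np.float64(276.64559689106693), np.float64(160.874248767291))
```

View pics/w1.png

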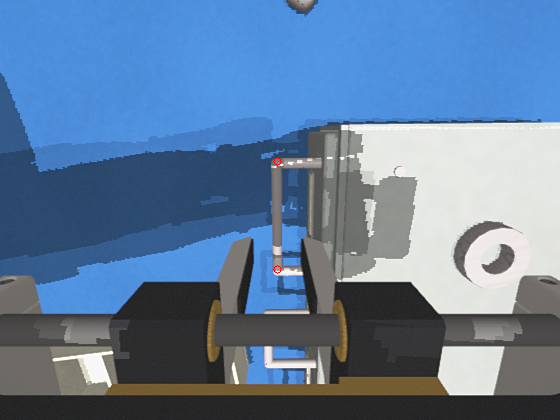

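The bar (277,162)–(277,268) matches the prediction and lies centred between the fingers. I'll lower onto it and close softly.

Emit:
play_rows:
  moves:
    - [[0, 0, 0.03, 0, 0.36], [0, 0, 0.03, 0, 0.36], [0, 0, 0.02, 0, 0.36], [0, 0, 0.02, 0, 0.36], [0, 0, 0.02, 0, 0.36], [0, 0, 0, 0, 0.36]]

```text
time: 11.05
tcp_pos: [572.8, 179.9, 111.4]
ee_rot: [1.0, 0.031, -0.002, 0.001]
contact_force: [-1.2, 0.1, -0.5]
finger_gap: 30.7
```

Emit:
play_rows:
  moves:
    - [[0, 0, 0, 0, 0.6], [0, 0, 0, 0, 0.7], [0, 0, 0, 0, 0.8], [0, 0, 0, 0, 1], [0, 0, 0, 0, 1], [0, 0, 0, 0, 1]]
  squeeze: 15

```text
time: 11.55
tcp_pos: [574.2, 181.6, 115.4]
ee_rot: [0.999, 0.032, 0.001, 0.0]
contact_force: [-3.8, -1.0, 7.1]
finger_gap: 8.8
```

Emit:
play_rows:
  moves:
    - [[-0.0006, 0, 0, 0, 1], [-0.0006, 0, 0, 0, 1], [0, 0, 0, 0, 1]]

```text
time: 11.8
tcp_pos: [574.1, 181.5, 115.4]
ee_rot: [0.999, 0.032, 0.002, -0.0]
contact_force: [5.0, -2.0, 4.5]
finger_gap: 8.3
```

Emit:
play_rows:
  moves:
    - [[-0.0006, 0, 0, 0, 1], [-0.0006, 0, 0, 0, 1], [0, 0, 0, 0, 1]]

```text
time: 12.05
tcp_pos: [573.4, 181.5, 115.4]
ee_rot: [0.999, 0.032, 0.002, -0.0]
contact_force: [7.0, -1.9, 3.5]
finger_gap: 8.2
```

Emit:
play_rows:
  moves:
    - [[-0.0006, 0, 0, 0, 1], [-0.0006, 0, 0, 0, 1], [0, 0, 0, 0, 1]]

```text
time: 12.3
tcp_pos: [572.5, 181.4, 115.4]
ee_rot: [0.999, 0.032, 0.002, -0.0]
contact_force: [7.8, -1.6, 4.0]
finger_gap: 8.3
```

Emit:
play_rows:
  moves:
    - [[-0.0006, 0, 0, 0, 1], [-0.0006, 0, 0, 0, 1], [0, 0, 0, 0, 1]]

```text
time: 12.55
tcp_pos: [571.6, 181.3, 115.4]
ee_rot: [0.999, 0.032, 0.002, -0.0]
contact_force: [7.4, -1.3, 3.8]
finger_gap: 8.3
```

Moving freely at about 8 N; now on past the 7 mm lock zone.

Emit:
play_rows:
  moves:
    - [[-0.00125, 0, 0, 0, 1], [-0.00125, 0, 0, 0, 1], [0, 0, 0, 0, 1]]

```text
time: 12.8
tcp_pos: [569.5, 181.2, 115.4]
ee_rot: [0.999, 0.032, 0.002, -0.0]
contact_force: [7.0, -1.6, 3.7]
finger_gap: 8.4
```

Emit:
play_rows:
  moves:
    - [[-0.00125, 0, 0, 0, 1], [-0.00125, 0, 0, 0, 1], [0, 0, 0, 0, 1]]

```text
time: 13.05
tcp_pos: [567.5, 181.1, 115.4]
ee_rot: [0.999, 0.032, 0.002, -0.0]
contact_force: [6.7, -1.5, 3.9]
finger_gap: 8.3
```

Emit:
play_rows:
  moves:
    - [[-0.00125, 0, 0, 0, 1], [-0.00125, 0, 0, 0, 1], [0, 0, 0, 0, 1]]

```text
time: 13.3
tcp_pos: [565.6, 180.9, 115.5]
ee_rot: [0.999, 0.032, 0.002, -0.0]
contact_force: [8.3, -1.4, 2.9]
finger_gap: 8.4
```

Emit:
play_rows:
  moves:
    - [[-0.00125, 0, 0, 0, 1], [-0.00125, 0, 0, 0, 1], [0, 0, 0, 0, 1]]

```text
time: 13.55
tcp_pos: [563.7, 180.8, 115.4]
ee_rot: [0.999, 0.032, 0.002, -0.0]
contact_force: [9.6, -2.1, 2.8]
finger_gap: 8.3
```

Emit:
play_rows:
  moves:
    - [[-0.0025, 0, 0, 0, 1], [-0.005, 0, 0, 0, 1], [-0.0075, 0, 0, 0, 1], [-0.0075, 0, 0, 0, 1], [-0.0075, 0, 0, 0, 1], [-0.0075, 0, 0, 0, 1], [-0.005, 0, 0, 0, 1], [0, 0, 0, 0, 1]]

```text
time: 14.22
tcp_pos: [528.9, 178.3, 115.4]
ee_rot: [0.999, 0.032, 0.002, 0.0]
contact_force: [1.9, -5.6, 6.1]
finger_gap: 8.3
```

Emit:
play_rows:
  moves:
    - [[-0.005, 0, 0, 0, 1], [-0.0075, 0, 0, 0, 1], [-0.0075, 0, 0, 0, 1], [-0.0075, 0, 0, 0, 1], [-0.0075, 0, 0, 0, 1], [-0.0075, 0, 0, 0, 1], [-0.005, 0, 0, 0, 1], [0, 0, 0, 0, 1]]

```text
time: 14.88
tcp_pos: [491.0, 175.5, 115.3]
ee_rot: [0.999, 0.032, 0.002, 0.0]
contact_force: [2.6, -9.0, 7.7]
finger_gap: 8.2
```

Emit:
play_rows:
  moves:
    - [[-0.005, 0.0004, 0, 0, 1], [-0.0075, 0.0003, 0, 0, 1], [-0.0075, 0.0002, 0, 0, 1], [-0.0075, 0.0002, 0, 0, 1], [-0.0075, 0.0002, 0, 0, 1], [-0.005, 0.0002, 0, 0, 1], [-0.005, 0.0002, 0, 0, 1], [0, 0, 0, 0, 1]]

```text
time: 15.55
tcp_pos: [455.3, 172.8, 115.4]
ee_rot: [0.999, 0.032, 0.002, -0.0]
contact_force: [2.7, 0.2, 6.1]
finger_gap: 8.3
```

Emit:
play_rows:
  moves:
    - [[-0.0025, 0, 0, 0, 1], [-0.0025, 0, 0, 0, 1], [0, 0, 0, 0, 1]]

```text
time: 15.8
tcp_pos: [451.7, 172.6, 115.4]
ee_rot: [0.999, 0.032, 0.002, -0.0]
contact_force: [6.4, 0.4, 6.3]
finger_gap: 8.3
```

Emit:
play_rows:
  moves:
    - [[-0.00125, 0, 0, 0, 1], [-0.00125, 0, 0, 0, 1], [-0.00125, 0, 0, 0, 1], [0, 0, 0, 0, 1]]

```text
time: 16.13
tcp_pos: [448.9, 172.4, 115.4]
ee_rot: [0.999, 0.032, 0.002, -0.0]
contact_force: [7.3, -0.4, 3.9]
finger_gap: 8.5
```

Emit:
play_rows:
  moves:
    - [[-0.00125, 0, 0, 0, 1], [-0.00125, 0, 0, 0, 1], [0, 0, 0, 0, 1]]

```text
time: 16.38
tcp_pos: [447.0, 172.2, 115.4]
ee_rot: [0.999, 0.032, 0.002, -0.0]
contact_force: [6.8, -0.9, 4.3]
finger_gap: 8.0
```

Emit:
play_rows:
  moves:
    - [[-0.00125, 0, 0, 0, 1], [0, 0, 0, 0, 1]]

```text
time: 16.55
tcp_pos: [446.0, 172.2, 115.4]
ee_rot: [0.999, 0.032, 0.002, -0.0]
contact_force: [7.4, -0.1, 4.2]
finger_gap: 8.2
```

Emit:
play_rows:
  moves:
    - [[-0.0008, 0, 0, 0, 1], [0, 0, 0, 0, 1]]

```text
time: 16.72
tcp_pos: [445.4, 172.1, 115.4]
ee_rot: [0.999, 0.032, 0.002, -0.0]
contact_force: [8.5, -0.8, 3.7]
finger_gap: 8.4
```

Emit:
play_rows:
  moves:
    - [[-0.0008, 0, 0, 0, 1], [0, 0, 0, 0, 1]]

```text
time: 16.88
tcp_pos: [444.8, 172.1, 115.4]
ee_rot: [0.999, 0.032, 0.002, -0.0]
contact_force: [8.4, -1.2, 4.7]
finger_gap: 8.3
```

Emit:
play_rows:
  moves:
    - [[-0.0008, 0, 0, 0, 1], [0, 0, 0, 0, 1]]

```text
time: 17.05
tcp_pos: [444.1, 172.0, 115.4]
ee_rot: [0.999, 0.032, 0.002, -0.0]
contact_force: [7.6, -0.4, 3.2]
finger_gap: 8.5
```

Emit:
play_rows:
  moves:
    - [[-0.0008, 0, 0, 0, 1], [0, 0, 0, 0, 1]]

```text
time: 17.22
tcp_pos: [444.0, 172.0, 115.4]
ee_rot: [0.999, 0.032, 0.003, -0.0]
contact_force: [12.6, 0.3, 0.7]
finger_gap: 8.3
```

Emit:
play_rows:
  moves:
    - [[-0.0008, 0, 0, 0, 1], [0, 0, 0, 0, 1]]

```text
time: 17.38
tcp_pos: [444.0, 172.0, 115.4]
ee_rot: [0.999, 0.032, 0.004, -0.001]
contact_force: [17.9, 0.1, -3.3]
finger_gap: 8.3
```

The force jumped at 130 mm, so it's at its stop. I'll relax the pull, open and lift off.

Emit:
play_rows:
  moves:
    - [[0.001, 0, 0, 0, 1], [0, 0, 0, 0, 0.7], [0, 0, 0, 0, 0.5], [0, 0, 0, 0, 0.4], [0, 0, 0, 0, 0.4], [0, 0, 0, 0, 0.4]]

```text
time: 17.88
tcp_pos: [441.9, 171.8, 114.1]
ee_rot: [0.999, 0.032, -0.0, 0.0]
contact_force: [-0.8, -0.3, 0.3]
finger_gap: 28.1
```

Emit:
play_rows:
  moves:
    - [[0, 0, -0.01, 0, 0.4], [0, 0, -0.02, 0, 0.4], [0, 0, -0.03, 0, 0.4], [0, 0, -0.04, 0, 0.4], [0, 0, -0.04, 0, 0.4], [-0.03, 0, -0.03, 0, 0.4], [-0.04, 0, 0, 0, 0.4], [-0.04, 0, 0, 0, 0.4]]

```text
time: 18.55
tcp_pos: [353.5, 165.9, 251.6]
ee_rot: [0.999, 0.032, 0.001, -0.0]
contact_force: [0.6, 0.8, -0.5]
finger_gap: 28.6
```

Emit:
play_rows:
  moves:
    - [[0, 0, 0, 0, 0.4], [0, 0, 0, 0, 0.4], [0, 0, 0, 0, 0.4]]

```text
time: 18.8
tcp_pos: [354.7, 166.2, 250.8]
ee_rot: [0.999, 0.033, 0.001, -0.0]
contact_force: [-0.1, -1.2, 0.3]
finger_gap: 28.2
```

Run:
```python
from h import *
s=bot.sense();print(s["time"],s["tcp_pos"],s["contact_force"])
a=cam("scene")["image"][140:245,180:390];b=cam("side")["image"][120:320,150:350]
a=cv2.resize(a,(600,300),interpolation=cv2.INTER_CUBIC)
b=cv2.resize(b,(600,300)[:1]+(300,),interpolation=cv2.INTER_CUBIC)
cv2.imwrite("pics/fin.png",np.vstack([a,b])[:,:,::-1])
```

```text
18.8 [354.70166855 166.15148465 250.8313744 ] [-0.14413962 -1.19276256  0.25574135]
```

View pics/fin.png

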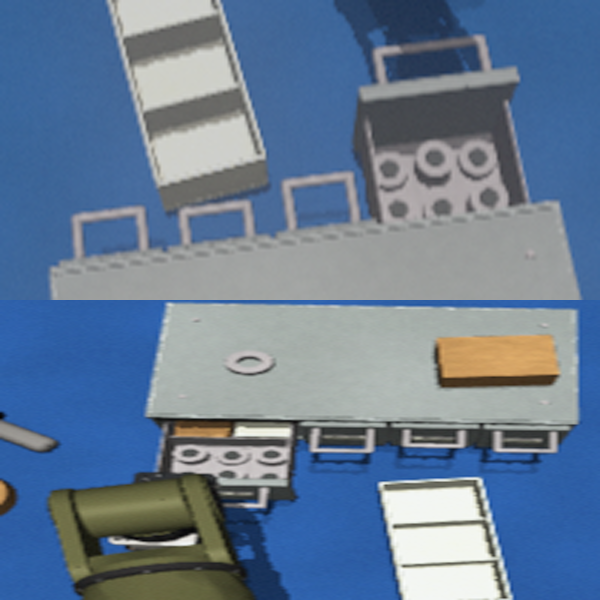

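The wide drawer stands open with its bar at about (431,45) in the crop. The three narrow drawers are flush, and the box, carton and ring haven't moved. I'll do a quick bar check, then hand in.

Run:
```python
from h import *
c=cam("scene");w=ray(c,330.4,155.3,132);m=ray(c,180+216/2.857-.5,140+207/2.857-.5,132)
print(w.round(1),np.linalg.norm(w-[573.5,182,132]).round(1),m.round(1))
print(bot.sense()["contact_force"].round(1)); print(bot.job_done())
```

```text
[441.4 174.4 132. ] 132.4 [591.2 -37.6 132. ]
[ 0.9 -0.1 -0.9]
the job is handed in; nothing more can be done
None
```

The job is done and handed in at about 19 s of robot time; no verdict is reported.

- **Drawer left out:** the cameras showed it was the middle narrow drawer (the y -77 bay). I pressed it home with shut fingers, about 20 mm. It took about 10 N to slide, and I stopped when the force rose to 17 N at its stop. I found it by eye and did not feel the other two narrow drawers, which looked flush.
- **Wide drawer:** I pulled it slowly by its bar at about 8 N. The force rose to 18 N at about 130 mm, its stop. I then let go and moved the arm clear. Part-way out there was a sideways force of about 9 N because my yaw estimate was slightly off; I corrected it.
- **Last checks:** in the image, the wide bar has moved 132 mm, which agrees with 130 to within the calibration. The pressed drawer's bar is 20 mm further in and all three narrow fronts look flush. The picking box, carton and bearing are undisturbed. I did not recheck the mug, spray can, scanner and tape roll at the end, but the arm did not go near them. The arm's force reading is about 0, so it touches nothing.

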